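# Clear the prep board by the sink

## Task

Switch on the tap light, then sweep every scrap off the prep board into its sunk scrap tray with the blue brush, never touching scraps with the fingers. Then dip the bristles almost to the bottom of the rinse ramekin without tipping it, scrub the bare board in one light, pressed stroke along its middle from the closed end to the tray edge, dip the bristles again the same way, stand the brush upright in the middle of its cork mat and let go, and only then switch the light off. Leave the tumbler, wooden bowl and steel scraper where they are.

Things in the scene. Friction and masses are not known exactly. Their poses are not given: they have to be found in the camera images.
- station: Fixed wooden prep board with sunk scrap tray, one unit 456 x 176 mm. Origin: centre of its underside; x runs along it to the tray, y across, z up. Flat board top 60 mm high, x -220 to +90, y -80 to +80 mm. Beyond its edge at x = +90 the open tray, floor 6 mm high, x +90 to +220, y -80 to +80 mm. A kerb 8 mm thick, 82 mm high (22 mm above the board top) runs all round.
- tray_in (a point): Centre of the scrap tray's inner floor (station x = +155 mm, 6 mm above the tiles), axes as the station's.
- brush: Block dish brush standing handle up, at first on the cork mat, 0.12 kg. Origin: centre of the underside of its bristles; z up along the handle, x across its thin side. Stiff yellow bristle block 28 (x) by 76 (y) mm, z 0 to 28 mm; blue back 32 x 80 mm to z = 42 mm; blue square handle 24 x 24 mm, z 42 to 118 mm. Same if turned half round.
- mat: Fixed round cork mat, 120 mm across, 6 mm thick, the brush's place. Origin: centre of its underside.
- ramekin: Rinse ramekin: loose, empty, blue ceramic, 112 mm across the rim, 50 mm high, walls 4 mm (inside about 85 mm or more across at the bottom), floor about 5 mm thick. Origin: centre of its underside, z up.
- light: Fixed white plastic battery tap light, base 90 (x) by 120 (y) mm, 16 mm thick, with a lamp disc of 64 mm at y = +26 mm, top 33 mm high, and the red toggle switch at y = -36 mm. Origin: centre of its underside; the switch swings along its x axis.
- switch (a joint): Toggle switch angle, rad: 0 is off (leaning to the light's -x), 1.0 is on (leaning to its +x). It stays where it is left.
- switch_tip (a point): Upper tip of the red toggle lever, which is 50 mm long from its pivot.
- cob1: Corn cob stub, yellow, 52 x 30 x 28 mm (x, y, z), a chunky block. Its origin is the centre of the piece. It may be absent.
- cob2: Corn cob stub, like cob1. Its origin is the centre of the piece. It may be absent.
- rind1: Chunk of butternut rind, orange with green top, 50 x 36 x 26 mm. Its origin is the centre of the piece. It may be absent.
- rind2: Chunk of butternut rind, like rind1. Its origin is the centre of the piece. It may be absent.
- crust: Heel of stale bread, brown, 54 x 34 x 30 mm. Its origin is the centre of the piece. It may be absent.
- tumbler: Green plastic tumbler, 72 mm across, 110 mm high, a bystander. Origin: centre of its underside.
- bowl: Small wooden bowl, 110 mm across, 45 mm high, a bystander. Origin: centre of its underside.
- scraper: Steel dish scraper with a handle, 200 mm long, lying flat, a bystander.
There are look-alikes about, which are no part of the job. Leave any pink or purple look-alike of the cob1 alone.

How it is judged:
By the outcome, as a careful person would: the job done as asked, in the order asked, and still so for the second after the job is handed in, with the robot touching nothing.
Of cob1, cob2, rind1, rind2, crust only 3 to 5 are there at a start; the rules pass over those that are not, and their reading is None.
At some moment in a run one of cob1, cob2, rind1, rind2, crust may be knocked a few centimetres aside while the robot is not near it.
It also fails if it takes over 184 s, if anything falls off the work surface, if the arm or the gripper's body presses on something with over 40 N, if the wrist force passes 120 N, or if a joint passes its speed limit or range.

## Robot

A 6-joint arm with a two-finger parallel gripper is mounted at the origin on the work surface. World frame = base frame: x ahead of the robot, y to its left, z up, the work surface at z = 0. Lengths are in mm, angles in rad, forces in N, time in s.
With the tool pointing down it reaches from about 425 to 1125 mm from the base axis. Payload 14.9 kg.
Tool frame: the origin (TCP) lies midway between the tips of the shut fingers; the grasp point (between the pads) lies env.pinch_z behind it (env.pinch_z is the distance from the TCP to the grasp point, in mm); z points along the fingers, y is the line along which they close (so a half turn about z gives the same grasp; the last joint's range is limited). The gripper opens to 91 mm and grips with 3 to 60 N. Pads are 32 mm wide; open, the fingers measure 118 mm over their backs; the gripper's body (76 mm by 178 mm) begins 60 mm behind the grasp point.
Start: joints at [1.25, 0.379, 1.734, -0, 1.028, -0.033], TCP at [198.697, 671.221, 213.932] pointing down, gripper open.
Joint ranges: [-2.77, 2.77], [-0.74, 2.19], [0, 2.66], [-1.06, 4.2], [0.31, 2.87], [-3.08, 3.08]. Speed limits (rad/s): [1.89, 1.89, 2.39, 3.14, 3.14, 3.14].

## Interface

Orientations are given as a rotation vector (axis times angle).
In Python, from workcell import env gives the robot as it stands. Calls block until the motion is done:
- env.movep(position, orientation): joint-space move of the TCP to a pose.
- env.movel(position, ori=None, speed=150, contact_N=None): straight line of the TCP; ori=None keeps the orientation; speed is the mean speed in mm/s. With contact_N (N) it stops when the force on the tool has changed by that much, and returns True; else False.
- env.set_joints(angles): joint-space move.
- env.gripper_to(opening): opening from 0.0 (shut) to 1.0 (fully open); the grip force is fixed at half the most; returns when the fingers have stopped.
- env.sleep(seconds).
- env.ik(position, orientation): joint angles nearest the present ones, or None.
- env.get_obs(): the state.
- env.camera(name): name is "scene" or "top"; returns a dict with "img" (480x640x3 uint8, red, green, blue), "mtx" (3x3 intrinsics, pixels), "extrinsics" (4x4, takes a point from camera to world coordinates). Camera axes: x right, y down, z forward; pixel columns grow to the right and rows downward; lengths in mm; the calibration is good to about 2 mm. A picture is of the moment at which its call begins. There is no depth.
A pose or a line that the arm cannot do raises env.MotionError and nothing moves.
- env.job_done(): hands the job in; it is judged then, once.
Trained networks look in the newest picture that a camera, given by its name, has taken for a name from the list of things; names that differ only in an ending like _2 or _b are one class to them, and where a whole thing is asked for, a point or a joint stands for the part that bears it (a point fixed in the world has none). Each returns a list of dicts, best first, with "score" (0 to 1); they miss things now and then, are a little off and sometimes report something else, mostly with a low value. They report only what shows in the picture. A call takes as long as a camera call. They do not tell look-alikes from the thing itself.
- env.spot_in(camera, target): "box" ([left, top, right, bottom] in pixels, round what is visible of it).
- env.regions_of(camera, target): "mask" (480x640 bool, what is visible of it) and "box" ([left, top, right, bottom] in pixels, round what is visible of it).
The state is a dict: "t": time; "qpos": joint angles; "joint_vel": joint speeds; "tau": joint torques, N m; "tool_pos": TCP position; "tool_rot": TCP orientation; "contact_force": force on the tool from outside, world axes, zero at the start; "moment": the same for the moment, N m; "finger_gap": opening from 0.0 (shut) to 1.0 (fully open); "finger_force": force on a finger pad.
Only numpy, scipy, OpenCV 4.12 (cv2) and the standard library are available. Lean on these libraries where they do the work, as an engineer would, in place of code of your own. Each camera call takes 0.05 s, during which the arm holds its last target. There are 200 camera calls.

## Working session

There is one attempt and no reset: what is moved stays moved. The work goes in short steps, each a Python script; the robot and the scene stay as the last script left them, time stands still between calls to the robot, and variables do not carry over. Pictures are saved under pics/ and viewed, at most 14 in all, crops included, and the job is handed in when it is done.

```bash
ls; mkdir -p pics; cat > h.py <<'E'
import numpy as np, cv2
from workcell import env
def snap(c):
    r=env.camera(c); return r
def save(r,n,crop=None,s=1):
    im=r["img"][:,:,::-1]
    if crop: l,t,rr,b=crop; im=im[t:b,l:rr]
    cv2.imwrite("pics/"+n,cv2.resize(im,None,fx=s,fy=s,interpolation=cv2.INTER_CUBIC))
def proj(r,P):
    P=np.atleast_2d(np.asarray(P,float)); E=np.linalg.inv(r["extrinsics"])
    c=P@E[:3,:3].T+E[:3,3]; p=c@r["mtx"].T; return p[:,:2]/p[:,2:]
def back(r,uv,z):
    uv=np.atleast_2d(np.asarray(uv,float)); d=np.c_[uv,np.ones(len(uv))]@np.linalg.inv(r["mtx"]).T@r["extrinsics"][:3,:3].T
    o=r["extrinsics"][:3,3]; return o+d*((z-o[2])/d[:,2])[:,None]
E
python3 - <<'E'
from h import *
for c in("top","scene"):
    r=snap(c); save(r,c+"0.png"); print(c,np.round(r["extrinsics"],2).tolist(),np.round(r["mtx"],1).tolist())
    for n in("station","brush","mat","ramekin","light","switch","cob1","rind1","crust","tumbler","bowl","scraper"):
        print(n,[(np.round(d["box"]).astype(int).tolist(),round(d["score"],2)) for d in env.spot_in(c,n)])
o=env.get_obs();print(o["t"],env.pinch_z,o["tool_rot"],o["finger_gap"])
E
```

```text
pics
top [[-0.01, -1.0, 0.06, 428.34], [-1.0, 0.01, -0.01, -14.88], [0.01, -0.06, -1.0, 1595.2], [0.0, 0.0, 0.0, 1.0]] [[568.6, 0.0, 321.6], [0.0, 568.6, 243.2], [0.0, 0.0, 1.0]]
station [([162, 206, 336, 281], 0.87), ([403, 219, 412, 230], 0.72)]
brush [([442, 251, 471, 264], 0.84)]
mat [([427, 236, 475, 280], 0.63)]
ramekin [([363, 271, 411, 310], 0.72)]
light [([364, 207, 416, 239], 0.76), ([162, 207, 336, 282], 0.4)]
switch [([404, 221, 411, 233], 0.57)]
cob1 [([255, 222, 268, 243], 0.76), ([278, 244, 293, 269], 0.58), ([251, 302, 274, 323], 0.56)]
rind1 [([225, 249, 242, 273], 0.84)]
crust []
tumbler [([240, 151, 266, 183], 0.58)]
bowl [([152, 317, 193, 354], 0.9)]
scraper [([325, 153, 396, 179], 0.78)]
scene [[0.45, 0.76, -0.47, 1092.55], [0.89, -0.38, 0.24, -325.3], [0.01, -0.53, -0.85, 1115.04], [0.0, 0.0, 0.0, 1.0]] [[562.1, 0.0, 311.1], [0.0, 562.1, 238.2], [0.0, 0.0, 1.0]]
station [([279, 153, 495, 289], 0.63)]
brush [([125, 287, 165, 321], 0.97), ([208, 294, 224, 314], 0.23)]
mat [([184, 216, 238, 267], 0.74), ([129, 285, 184, 340], 0.59)]
ramekin [([184, 216, 236, 267], 0.93), ([374, 210, 394, 239], 0.59)]
light [([206, 289, 273, 348], 0.93)]
switch [([209, 295, 221, 314], 0.62)]
cob1 [([322, 162, 346, 182], 0.85), ([271, 184, 291, 204], 0.77), ([326, 204, 351, 224], 0.68), ([375, 213, 395, 239], 0.66)]
rind1 [([383, 178, 407, 204], 0.9), ([126, 284, 182, 340], 0.6)]
crust []
tumbler [([415, 266, 455, 313], 0.78)]
bowl [([386, 104, 430, 139], 0.71)]
scraper [([254, 336, 352, 378], 0.63)]
1.3 18.8 [ 4.50500158e-01  3.10911445e+00 -1.80527526e-05] 1.0049234002093788
```

```bash
python3 - <<'E'
from h import *
a=cv2.imread("pics/top0.png")[140:360,130:490]; cv2.imwrite("pics/a.png",cv2.resize(a,None,fx=2.2,fy=2.2,interpolation=cv2.INTER_CUBIC))
a=cv2.imread("pics/scene0.png")[95:385,110:510]; cv2.imwrite("pics/b.png",cv2.resize(a,None,fx=2,fy=2,interpolation=cv2.INTER_CUBIC))
E
```

```text
(no output)
```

View pics/a.png

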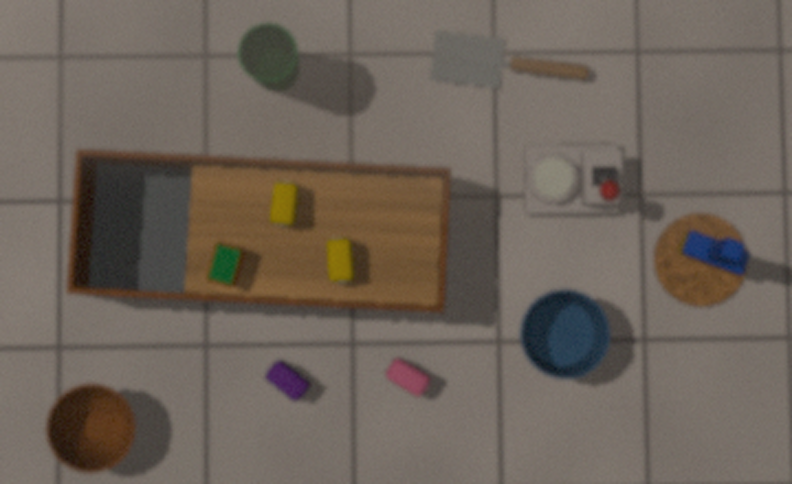

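View pics/b.png

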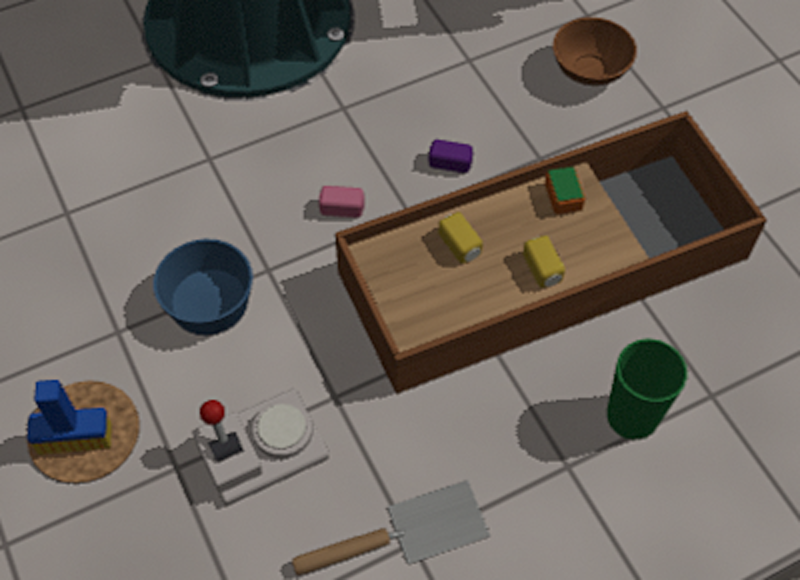

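The top crop shows cobs at (284,204) and (340,260), the rind at (225,265), and no crust. Purple (288,380) and pink (408,377) are look-alikes off the board. The brush is on its mat at (720,255), the ramekin at (565,335), and the switch tip at (609,190), leaning to world -x, so off. Anything else that could pass for the brush is ruled out: only one blue block with a handle is on the cork, and the blue ramekin is round. Next I fit poses to the masks in both views.

```bash
cat >> h.py <<'E'
from scipy.optimize import minimize
from scipy.spatial.transform import Rotation as Ro
def box(a,b,c,d,e,f): return np.array([[x,y,z] for x in(a,b) for y in(c,d) for z in(e,f)],float)
def disc(r,z,x=0,y=0): t=np.linspace(0,2*np.pi,48); return np.c_[x+r*np.cos(t),y+r*np.sin(t),0*t+z]
M=dict(station=[box(-228,228,-88,88,0,82)],mat=[np.r_[disc(60,0),disc(60,6)]],
 ramekin=[np.r_[disc(56,50),disc(48,0)]],light=[box(-45,45,-60,60,0,16),np.r_[disc(32,16,0,26),disc(32,33,0,26)]],
 brush=[box(-14,14,-38,38,0,28),box(-16,16,-40,40,28,42),box(-12,12,-12,12,42,118)],
 cob1=[box(-26,26,-15,15,-14,14)],rind1=[box(-25,25,-18,18,-13,13)],crust=[box(-27,27,-17,17,-15,15)])
def sil(r,parts,p,z,S=4):
    m=np.zeros((480*S,640*S),np.uint8); c,s=np.cos(p[2]),np.sin(p[2])
    for P in parts:
        W=np.c_[P[:,0]*c-P[:,1]*s+p[0],P[:,0]*s+P[:,1]*c+p[1],P[:,2]+z]
        cv2.fillConvexPoly(m,cv2.convexHull(((proj(r,W)+.5)*S*16).astype(np.int32)),1,shift=4)
    return cv2.resize(m.astype(np.float32),(640,480),interpolation=cv2.INTER_AREA)
def fit(views,name,p0,z=0,yaw=True):
    def f(p):
        c=0
        for r,m in views:
            s=sil(r,M[name],p if yaw else [*p[:2],0],z); c+=np.abs(s-m).sum()/max(m.sum(),1)
        return c
    p0=np.array(p0,float); s=np.array([[0,0,0],[15,0,0],[0,15,0],[0,0,.3]])
    for k in(1,.3): 
        o=minimize(f,p0,method="Nelder-Mead",options=dict(initial_simplex=p0+s*k,xatol=.05,fatol=1e-4,maxiter=150)); p0=o.x
    return p0,o.fun
def ori(phi):
    c,s=np.cos(phi),np.sin(phi); return Ro.from_matrix(np.array([[-s,c,0],[c,s,0],[0,0,-1]])).as_rotvec()
E
python3 - <<'E'
from h import *
V={c:snap(c) for c in("top","scene")}
def mask(c,n,b=None):
    L=env.regions_of(c,n)
    if b is not None: L=[d for d in L if abs((d["box"][0]+d["box"][2])/2-b[0])+abs((d["box"][1]+d["box"][3])/2-b[1])<16]
    return L[0]["mask"].astype(float) if L else None
T=V["top"]
for n,u,z,y0 in(("station",(249,244),0,1.6),("mat",(449,258),0,0),("ramekin",(387,291),0,0),("light",(390,223),0,0),("brush",(456,255),6,.3),
  ("cob1",(261,232),74,0),("cob1",(285,257),74,0),("rind1",(233,261),73,-.2)):
    p=back(T,u,z+20)[0]; vs=[]
    for c in V:
        uv=proj(V[c],[*p[:2],z+20])[0]; m=mask(c,n,uv)
        if m is not None: vs.append((V[c],m))
    out=[]
    for v in [vs]+([[x] for x in vs] if len(vs)>1 else []):
        q,e=fit(v,n,[*p[:2],y0],z,n not in("mat","ramekin")); out.append((np.round(q,2).tolist(),round(e,3)))
    print(n,len(vs),out)
# red tip
for c in V:
    h=V[c]["img"].astype(int); m=(h[:,:,0]>110)&(h[:,:,1]<60)&(h[:,:,2]<60); ys,xs=np.nonzero(m); print(c,"red",len(xs),xs.mean(),ys.mean())
E
```

```text
station 2 [([524.84, 158.9, 1.51], np.float64(0.184)), ([525.05, 160.61, 1.51], np.float64(0.102)), ([524.82, 157.31, 1.51], np.float64(0.076))]
mat 1 [([486.5, -396.32, 0.19], np.float64(0.914))]
ramekin 2 [([394.4, -212.72, 0.1], np.float64(0.118)), ([394.43, -211.09, 0.11], np.float64(0.035)), ([393.09, -213.79, 0.19], np.float64(0.062))]
light 2 [([589.87, -231.54, -0.01], np.float64(0.139)), ([589.81, -229.61, -0.01], np.float64(0.05)), ([589.74, -231.72, -0.02], np.float64(0.084))]
brush 1 [([494.68, -406.34, -0.4], np.float64(0.095))]
cob1 2 [([557.59, 130.43, -0.12], np.float64(0.317)), ([557.85, 130.95, -0.03], np.float64(0.112)), ([557.8, 128.19, -0.22], np.float64(0.161))]
cob1 2 [([488.16, 62.53, -0.01], np.float64(0.382)), ([487.28, 63.87, 0.07], np.float64(0.201)), ([488.11, 60.99, -0.04], np.float64(0.15))]
rind1 2 [([483.46, 201.73, -0.31], np.float64(0.367)), ([484.1, 202.85, -0.28], np.float64(0.165)), ([485.03, 199.98, -0.38], np.float64(0.18))]
top red 15 405.6666666666667 226.0
scene red 55 233.07272727272726 288.90909090909093
```

```bash
python3 - <<'E'
from h import *
o=ori(0.0)
q=env.get_obs(); print(env.ik([520,-267,150],o))
env.gripper_to(0)
env.movep([515,-267,160],o)
env.movel([515,-267,47],speed=150)
for i in range(6):
    hit=env.movel([600,-267,47],speed=50,contact_N=10); ob=env.get_obs(); print(hit,ob["tool_pos"],ob["contact_force"],ob["t"])
    if not hit or ob["tool_pos"][0]>583: break
p=env.get_obs()["tool_pos"]
r=snap("scene"); save(r,"sw1.png",(180,260,300,360),5); 
env.movel([p[0]-30,p[1],47]); env.movel([p[0]-30,p[1],200])
r=snap("scene"); save(r,"sw2.png",(180,260,300,360),5); print(env.get_obs()["t"])
E
```

```text
[-5.14229602e-01  2.86590446e-01  2.00033615e+00 -4.44089210e-16
  8.54666056e-01 -5.14229602e-01]
True [ 576.40866022 -266.94843207   46.80291518] [-5.80260748 -1.43008797  9.28983761] 9.0833
True [ 576.41599313 -266.94591058   46.77921379] [-6.45109837 -0.87825866 11.08318269] 9.2917
True [ 576.42682398 -266.98417243   46.82814615] [-5.54192951 -1.05198466 11.16258084] 9.5
True [ 576.4373869  -266.96759308   46.85645236] [-6.64464972 -1.00284337 11.10979432] 9.7083
True [ 576.43069011 -266.97883677   46.87133202] [-5.36483437 -1.66286952 11.29935665] 9.9167
True [ 576.37627596 -266.96770729   46.87489635] [-5.52853168 -1.80690784 10.75497342] 10.125
11.7417
```

View pics/sw2.png

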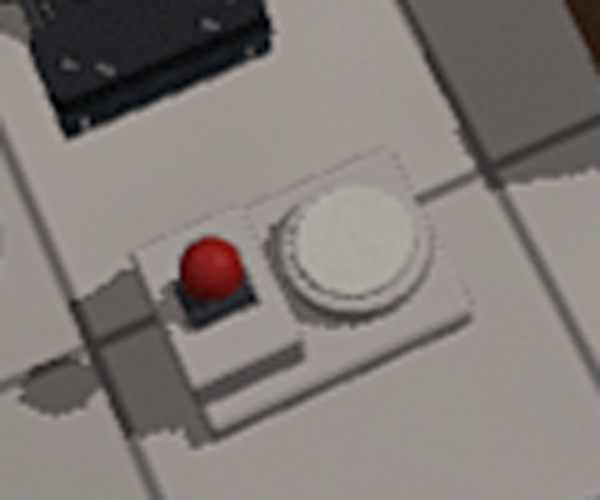

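```bash
python3 - <<'E'
from h import *
r=snap("scene")
for zp in(16,22,28,34):
    print(zp,[(a,np.round(proj(r,[589.5+50*np.sin(a-.5),-266.8,zp+50*np.cos(a-.5)])[0],1).tolist()) for a in(0,.25,.5,.75,1)])
E
```

```text
16 [(0, [217.5, 304.0]), (0.25, [219.3, 307.7]), (0.5, [221.5, 312.4]), (0.75, [223.9, 317.7]), (1, [226.4, 323.4])]
22 [(0, [217.1, 302.8]), (0.25, [218.9, 306.5]), (0.5, [221.1, 311.1]), (0.75, [223.5, 316.5]), (1, [226.0, 322.2])]
28 [(0, [216.7, 301.5]), (0.25, [218.5, 305.2]), (0.5, [220.7, 309.9]), (0.75, [223.2, 315.3]), (1, [225.6, 321.0])]
34 [(0, [216.3, 300.2]), (0.25, [218.1, 303.9]), (0.5, [220.3, 308.6]), (0.75, [222.8, 314.0]), (1, [225.3, 319.8])]
```

```bash
python3 - <<'E'
from h import *
env.movel([545,-267,66],speed=200)
for i in range(4):
    hit=env.movel([612,-267,66],speed=50,contact_N=14); ob=env.get_obs(); print(hit,ob["tool_pos"],ob["contact_force"],ob["t"])
    if not hit or ob["tool_pos"][0]>588: break
p=ob["tool_pos"]
env.movel([p[0]-30,p[1],66]); env.movel([p[0]-30,p[1],180],speed=250)
r=snap("scene"); save(r,"sw3.png",(180,260,300,360),5)
h=r["img"].astype(int); m=(h[:,:,0]>90)&(h[:,:,1]<60)&(h[:,:,2]<60); m[:,:205]=0;m[:,240:]=0;m[:285]=0;ys,xs=np.nonzero(m); print(len(xs),xs.mean(),ys.mean())
# brush & mat, colour
t=snap("top")
for c,v in(("top",t),("scene",r)):
    for n in("brush","mat"):
        for d in env.regions_of(c,n): print(c,n,np.round(d["box"]),round(d["score"],2),d["mask"].sum())
hs=lambda v:cv2.cvtColor(v["img"],cv2.COLOR_RGB2HSV)
def near(v,m,P,R=55):
    u=proj(v,P)[0]; Y,X=np.mgrid[:480,:640]; return m&(np.hypot(X-u[0],Y-u[1])<R)
vs=[];vm=[]
for v in(t,r):
    H=hs(v); blue=near(v,cv2.inRange(H,(105,150,40),(130,255,255))>0,[494,-406,50],32); vs.append((v,blue.astype(float)))
    cork=near(v,cv2.inRange(H,(8,70,60),(25,255,255))>0,[486,-396,0],45)|blue; vm.append((v,cork.astype(float)))
    print(blue.sum(),cork.sum())
M["blue"]=M["brush"][1:]
M["mb"]=M["mat"]
for v in(vs,vs[:1],vs[1:]): print("brush",fit(v,"blue",[494,-406,-.4],6))
for v in(vm,vm[:1],vm[1:]): print("mat",fit(v,"mb",[487,-398,0],0,False))
E
```

```text
True [ 592.4243989  -266.40423494   64.96554209] [-5.83733768  0.25302557  5.41561869] 13.55
92 225.15217391304347 318.5869565217391
top brush [455. 249. 472. 264.] 0.68 162
top brush [451. 265. 474. 276.] 0.68 168
top brush [161. 206. 336. 280.] 0.24 10608
top mat [449. 246. 472. 276.] 0.79 210
scene brush [123. 287. 166. 323.] 0.57 1078
scene brush [279. 152. 492. 291.] 0.43 15714
scene mat [128. 285. 183. 338.] 0.7 1321
112 350
767 2238
brush (array([ 4.90033434e+02, -4.07172891e+02, -8.63237173e-02]), np.float64(2.747929374650773))
brush (array([ 4.85669510e+02, -4.08945816e+02,  1.15651981e-01]), np.float64(2.3722098214285716))
brush (array([ 4.92392421e+02, -4.05669771e+02, -4.57497016e-01]), np.float64(0.24119947848761408))
mat (array([ 4.84423691e+02, -3.97142604e+02,  3.26877066e-03]), np.float64(3.2829702859696157))
mat (array([ 4.85890784e+02, -3.96520787e+02,  5.27045940e-02]), np.float64(3.166785714285714))
mat (array([ 4.84257390e+02, -3.96749734e+02,  7.33530885e-02]), np.float64(0.11209785522788204))
```

View pics/sw3.png

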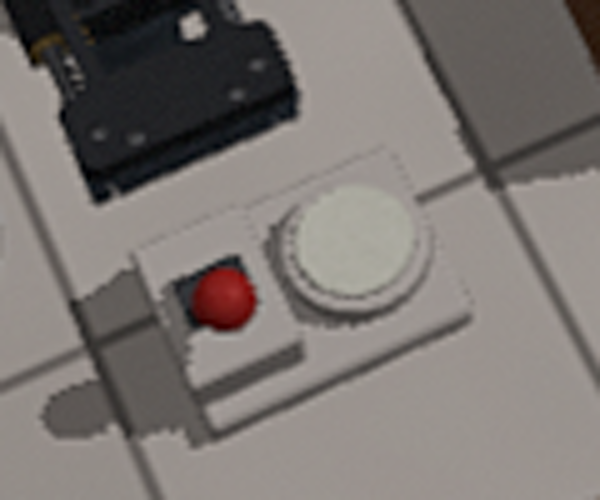

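```bash
python3 - <<'E'
from h import *
env.movel([560,-267,70],speed=200)
hit=env.movel([615,-267,70],speed=40,contact_N=25); ob=env.get_obs(); print(hit,ob["tool_pos"],ob["contact_force"],ob["t"])
p=ob["tool_pos"]
env.movel([p[0]-35,p[1],70],speed=200); env.movel([p[0]-35,p[1],200],speed=300)
env.gripper_to(1)
r=snap("scene"); t=snap("top")
h=r["img"].astype(int); m=(h[:,:,0]>90)&(h[:,:,1]<60)&(h[:,:,2]<60); m[:,:205]=0;m[:,240:]=0;m[:285]=0;ys,xs=np.nonzero(m); print(len(xs),xs.mean(),ys.mean())
t["img"]=cv2.imread("pics/top0.png")[:,:,::-1].copy()
r["img"]=cv2.imread("pics/scene0.png")[:,:,::-1].copy()
vs=[];vm=[]; Y,X=np.mgrid[:480,:640]
for v in(t,r):
    H=cv2.cvtColor(v["img"],cv2.COLOR_RGB2HSV); u=proj(v,[488,-400,30])[0]; n=np.hypot(X-u[0],Y-u[1])<34
    blue=n&(cv2.inRange(H,(108,150,40),(130,255,255))>0); cork=n&(cv2.inRange(H,(5,60,50),(28,255,255))>0)|blue
    vs.append((v,blue.astype(float))); vm.append((v,cork.astype(float))); print(blue.sum(),cork.sum())
M["blue"]=M["brush"][1:]
M["mb"]=[M["mat"][0]]
for v in(vs,vs[:1],vs[1:]): print("brush",fit(v,"blue",[494,-406,-.4],6))
for v in(vm,vm[:1],vm[1:]): print("mat",fit(v,"mb",[487,-398,0],0,False))
print(env.get_obs()["t"])
E
```

```text
True [ 592.83186199 -266.43214767   69.11702563] [-5.93537022  0.01437753  6.01154229] 16.3917
93 225.1290322580645 318.63440860215053
259 1322
782 2285
brush (array([ 4.92724967e+02, -4.06626385e+02, -2.47219914e-01]), np.float64(0.7673165035697005))
brush (array([ 4.93273581e+02, -4.01681755e+02, -2.43972349e-01]), np.float64(0.5267857142857143))
brush (array([ 4.92485510e+02, -4.07731030e+02, -4.61780017e-01]), np.float64(0.21875))
mat (array([ 4.85546318e+02, -3.94160475e+02,  7.71135705e-02]), np.float64(0.28304345829043587))
mat (array([ 4.86506240e+02, -3.92501788e+02,  6.00346029e-02]), np.float64(0.13596822995461422))
mat (array([ 4.84978115e+02, -3.96556063e+02,  9.07643757e-02]), np.float64(0.09737417943107221))
18.7917
```

```bash
python3 - <<'E'
from h import *
phi=-.43; x,y=493.5,-405
env.movep([x,y,200],ori(phi))
r=snap("scene"); save(r,"g0.png",(100,260,200,350),6)
env.movel([x,y,82],speed=150)
env.gripper_to(0); ob=env.get_obs(); print(ob["finger_gap"],ob["finger_force"],ob["t"])
env.movel([x,y,250],speed=200)
t=snap("top"); r=snap("scene"); save(r,"g1.png",(80,160,300,345),3)
for c in("top","scene"):
    for d in env.regions_of(c,"brush")[:2]: print(c,d["box"],d["score"],d["mask"].sum())
np.save("g.npy",np.stack([t["img"],r["img"]])); print(env.get_obs()["tool_pos"],env.get_obs()["finger_gap"])
E
```

```text
0.2592735979387913 29.998835027217865 21.4667
top [367.4, 207.4, 416.9, 240.3] 0.73 1467
top [453.2, 243.2, 474.0, 254.6] 0.72 177
scene [103.3, 252.9, 146.7, 287.2] 0.84 769
[ 493.14153142 -404.68048719  248.78796445] 0.2676355375257822
```

View pics/g1.png

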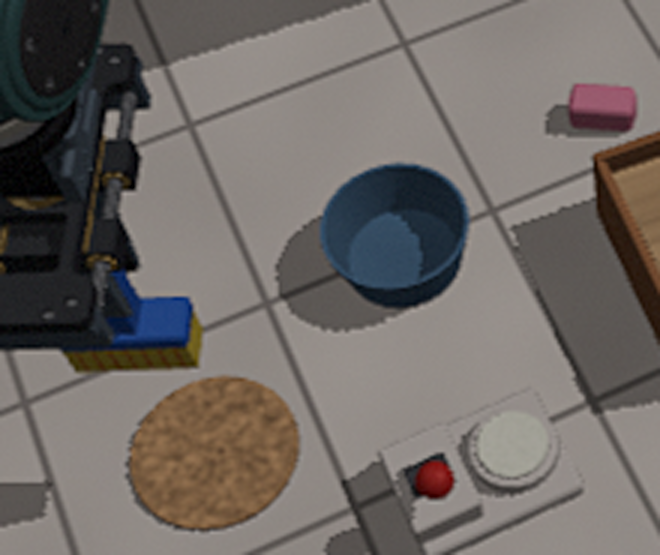

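```bash
cat >> h.py <<'E'
def toolxy():
    ob=env.get_obs(); R=Ro.from_rotvec(ob["tool_rot"]).as_matrix(); return ob["tool_pos"],np.arctan2(R[1,1],R[0,1])
E
python3 - <<'E'
from h import *
p,phi=toolxy(); print(p,phi)
im=np.load("g.npy"); t=snap("top"); r=snap("scene"); t["img"],r["img"]=im[0],im[1]
K=[box(-14,14,-38,38,0,28),box(-16,16,-40,40,28,42)]; M["bb"]=K
H=cv2.cvtColor(r["img"],cv2.COLOR_RGB2HSV)
Y,X=np.mgrid[:480,:640]; u=proj(r,[*p[:2],p[2]-55])[0]; print(u)
n=(np.hypot(X-u[0],Y-u[1])<38)
m=n&((cv2.inRange(H,(108,150,40),(130,255,255))>0)|(cv2.inRange(H,(18,110,50),(35,255,255))>0))
ov=r["img"].copy()
for k,c in((K[0],(255,0,0)),(K[1],(0,255,0))):
    W=k.copy();cc,s=np.cos(phi),np.sin(phi); W=np.c_[k[:,0]*cc-k[:,1]*s+p[0],k[:,0]*s+k[:,1]*cc+p[1],k[:,2]+p[2]-75.5]
    big=proj(r,W)
    print(np.round(big,1).tolist())
    globals().setdefault("HH",[]).append((cv2.convexHull(big.astype(np.float32)),c))
s=6; cr=cv2.resize(ov[225:305,70:170],None,fx=s,fy=s,interpolation=cv2.INTER_CUBIC)
for h,c in HH: cv2.polylines(cr,[((h+.5-[70,225])*s).astype(np.int32)],True,c,1)
cv2.imwrite("pics/ov.png",cr[:,:,::-1])
mt=np.zeros((480,640)); hs=cv2.inRange(H,(5,60,50),(28,255,255))>0; u=proj(r,[485,-396,0])[0]; mt=(hs&(np.hypot(X-u[0],Y-u[1])<36)&(Y>284)).astype(float)
print("mat",fit([(r,mt)],"mat",[485,-396,0],0,False),mt.sum())
E
```

```text
[ 493.14153142 -404.68048719  248.78796445] -0.4299861330266835
[123.92055248 271.77949974]
[[107.7, 271.1], [103.2, 263.9], [148.0, 269.8], [144.4, 262.6], [105.5, 284.2], [100.8, 277.2], [146.3, 282.9], [142.6, 275.9]]
[[102.3, 263.0], [99.9, 259.2], [145.6, 261.6], [143.8, 257.9], [99.5, 278.2], [97.1, 274.6], [143.6, 276.8], [141.7, 273.2]]
mat (array([ 4.85197009e+02, -3.96611040e+02,  1.98004259e-01]), np.float64(0.03599157054125998)) 2254.0
```

View pics/ov.png

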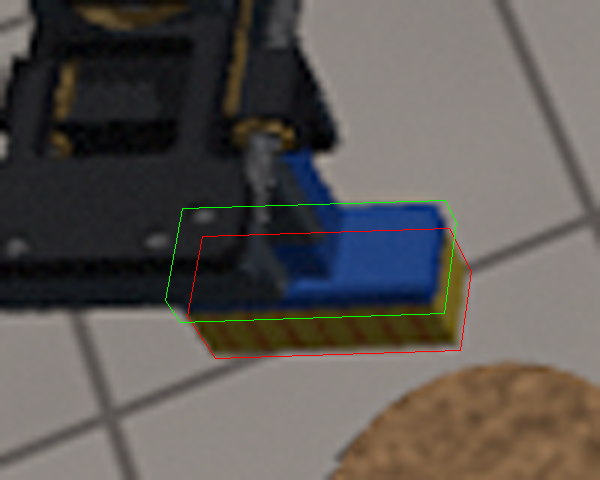

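```bash
cat >> h.py <<'E'
ST=np.array([524.9,159.0]); PS=1.51
def s2w(x,y,z): c,s=np.cos(PS),np.sin(PS); return [ST[0]+x*c-y*s,ST[1]+x*s+y*c,z]
def lane(y,z,x0=-190,x1=106,speed=110):
    env.movep(s2w(x0,y,200),ori(PS)); env.movel(s2w(x0,y,z),speed=150)
    env.movel(s2w(x1,y,z),speed=speed); env.movel(s2w(x1,y,200),speed=250)
E
python3 - <<'E'
from h import *
env.movep(s2w(-190,-36,215),ori(PS)); env.movel(s2w(-190,-36,146),speed=200)
print(env.get_obs()["contact_force"])
hit=env.movel(s2w(-190,-36,130),speed=15,contact_N=4); ob=env.get_obs(); print(hit,ob["tool_pos"],ob["contact_force"],ob["t"])
zc=ob["tool_pos"][2]; z=zc+3
env.movel(s2w(-190,-36,z),speed=50); print(env.get_obs()["tool_pos"])
env.movel(s2w(106,-36,z),speed=110); print(env.get_obs()["tool_pos"],env.get_obs()["contact_force"])
env.movel(s2w(106,-36,210),speed=250)
lane(36,z); print(env.get_obs()["t"],env.get_obs()["finger_gap"])
env.movep(s2w(-150,120,240),ori(PS))
t=snap("top"); r=snap("scene"); save(r,"s1.png",(230,90,510,300),2.8); save(t,"s1t.png",(140,190,350,300),3.8)
E
```

```text
[ 0.24380648  0.21379467 -2.23539458]
True [549.24978302 -32.81620342 135.71663604] [-1.13848367 -0.27043936  4.30056698] 25.3667
[549.32294524 -32.82557813 138.75887811]
[567.2625474  262.39381461 138.70415588] [-0.4651505   0.69329024 -0.90950321]
33.85 0.26177359845564946
```

View pics/s1.png

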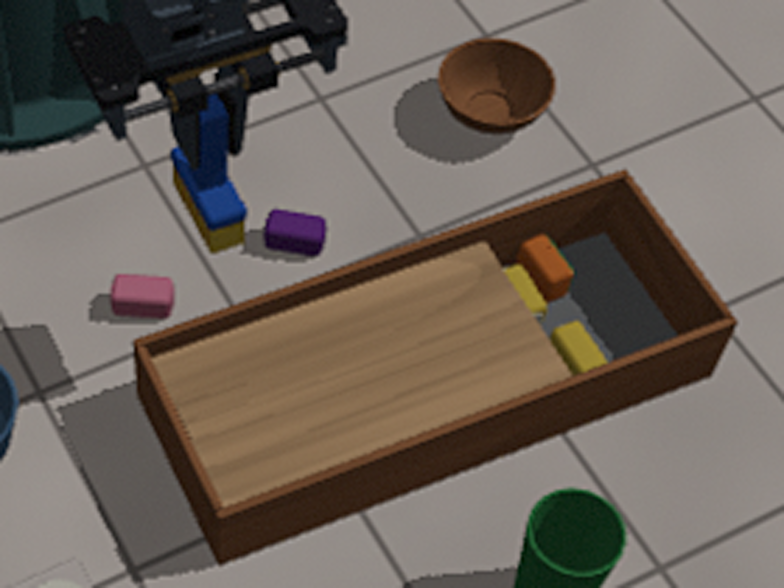

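All scraps (two cobs, one rind) lie in the tray, around (520,290), (580,350) and (545,265); the board is bare. Next I hover over the ramekin.

```bash
cat > hov.py <<'E'
from h import *
import sys
RX,RY=394.1,-212.4
env.movep([RX,RY,220],ori(PS)); env.movel([RX,RY,138],speed=150); env.sleep(.3)
p,phi=toolxy(); r=snap("scene"); print(p,phi,env.get_obs()["t"])
l,t,s=165,180,7; cr=cv2.resize(r["img"][t:t+82,l:l+110],None,fx=s,fy=s,interpolation=cv2.INTER_CUBIC)
def dr(W,c,hull=True):
    h=proj(r,W).astype(np.float32); h=cv2.convexHull(h).reshape(-1,2) if hull else h
    cv2.polylines(cr,[((h+.5-[l,t])*s).astype(np.int32)],True,c,1)
c,sn=np.cos(phi),np.sin(phi)
for k,col in((box(-14,14,-38,38,0,28),(255,0,0)),(box(-16,16,-40,40,28,42),(0,255,0))):
    dr(np.c_[k[:,0]*c-k[:,1]*sn+p[0],k[:,0]*sn+k[:,1]*c+p[1],k[:,2]+p[2]-75.7],col)
dr(disc(56,50,RX,RY),(255,255,0))
cv2.imwrite("pics/"+sys.argv[1],cr[:,:,::-1])
E
python3 hov.py h1.png
```

```text
[ 394.40018    -212.58645349  138.59633755] 1.5099683828113892 36.975
```

View pics/h1.png

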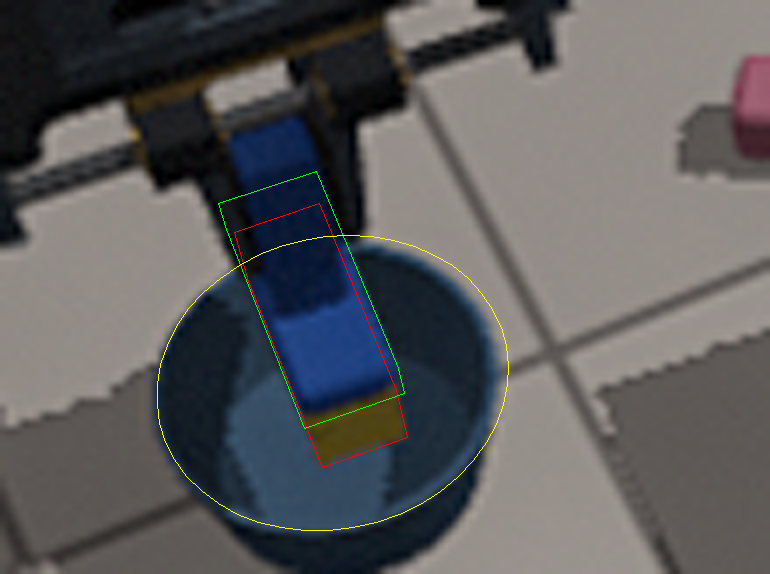

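```bash
cat > dip.py <<'E'
from h import *
RX,RY=394.1,-212.9
env.movel([RX,RY,110],speed=80); env.sleep(.2)
hit=env.movel([RX,RY,84.2],speed=30,contact_N=3); ob=env.get_obs(); print(hit,ob["tool_pos"],ob["contact_force"])
env.sleep(.5); print(env.get_obs()["tool_pos"],env.get_obs()["contact_force"])
E
python3 dip.py
```

```text
False [ 394.20444898 -212.94721614   84.3302772 ] [ 0.39999048  0.74124265 -0.51774982]
[ 394.10581936 -212.91030894   84.22605564] [-0.21579297 -0.80191849 -0.15577713]
```

```bash
python3 - <<'E'
from h import *
env.movel([394.1,-212.9,200],speed=200)
r=snap("scene"); save(r,"d1.png",(150,170,290,290),5)
env.movep(s2w(-200,0,215),ori(PS)); env.movel(s2w(-200,0,141),speed=200); env.sleep(.4)
f0=np.mean([env.get_obs()["contact_force"][2] for _ in range(3)]); print("f0",f0)
hit=env.movel(s2w(-200,0,130),speed=10,contact_N=4); z=env.get_obs()["tool_pos"][2]; print(hit,z)
for i in range(8):
    env.movel(s2w(-200,0,z),speed=10); env.sleep(.1); f=env.get_obs()["contact_force"][2]-f0; print(round(z,2),round(f,2),env.get_obs()["tool_pos"][2])
    if f>4: break
    z-=.2
fs=[]
for x in np.arange(-160,81,40).tolist()+[88]:
    env.movel(s2w(x,0,z),speed=80); ob=env.get_obs(); f=ob["contact_force"]-[0,0,f0]; fs.append(np.round(f,1).tolist())
    z+=float(np.clip((f[2]-5)*.04,-.3,.3))
print(fs,z)
env.movel(s2w(88,0,215),speed=200); print(env.get_obs()["t"],env.get_obs()["finger_gap"])
E
```

```text
f0 -2.489632362502147
True 135.54397483848769
135.54 3.2 135.54295387629847
135.34 7.59 135.53002004037364
[[0.2, 3.3, 8.0], [-0.6, 3.0, 8.8], [1.2, 1.5, 4.8], [-0.1, 1.1, 4.7], [0.3, 0.6, 2.3], [0.1, 1.2, 3.6], [0.8, 2.7, 5.6], [0.3, 3.0, 6.5]] 135.51795592807116
48.4167 0.2649757426307389
```

View pics/d1.png

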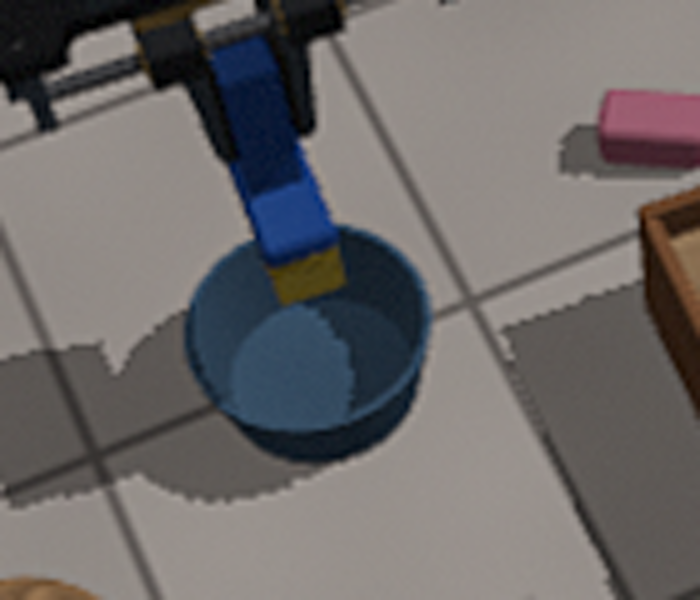

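The ramekin is still upright and unmoved, rim centred near (307,330). Second dip, then place the brush on the mat.

```bash
python3 - <<'E'
from h import *
env.movep([394.1,-212.9,200],ori(PS)); env.movel([394.1,-212.9,138],speed=150)
exec(open("dip.py").read())
env.movel([RX,RY,200],speed=200)
mx,my=485.8,-394.7; o=ori(-.43)
env.movep([mx,my,190],o); env.movel([mx,my,90],speed=150); env.sleep(.3)
hit=env.movel([mx,my,78],speed=10,contact_N=3); ob=env.get_obs(); print(hit,ob["tool_pos"],ob["contact_force"])
env.gripper_to(1); env.sleep(.2)
env.movel([mx,my,230],speed=150)
env.gripper_to(0)
env.movep([640,-100,300],ori(0)); 
t=snap("top"); r=snap("scene"); save(r,"m1.png",(100,130,500,380),2); save(t,"m1t.png",(140,190,490,320),2.2); print(env.get_obs()["t"])
H=r["img"].astype(int)
Mk={}
for c,v in(("top",t),("scene",r)):
    for d in env.regions_of(c,"brush")[:2]: print(c,np.round(d["box"]),d["score"]); 
    for n in("ramekin","mat"):
        for d in env.regions_of(c,n)[:1]: print(c,n,np.round(d["box"]),d["score"])
E
```

```text
False [ 394.19626634 -212.95226014   84.32650275] [ 0.46357785  0.42356414 -1.79055333]
[ 394.10557036 -212.92266152   84.21830223] [ 1.37331828  0.88473298 -1.68859235]
True [ 485.80427586 -394.74338279   81.58509994] [-1.53830778 -0.35281176  5.95021689]
62.3583
top [437. 251. 468. 267.] 0.82
top [160. 209. 317. 280.] 0.17
top ramekin [381. 272. 409. 310.] 0.97
top mat [429. 238. 472. 279.] 0.73
scene [127. 280. 168. 315.] 0.71
scene ramekin [185. 218. 237. 265.] 0.77
scene mat [129. 288. 184. 335.] 0.93
```

View pics/m1.png

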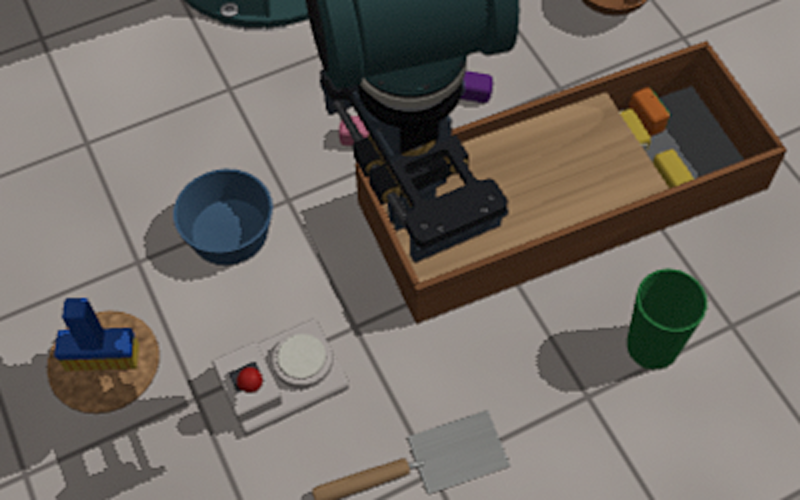

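View pics/m1t.png

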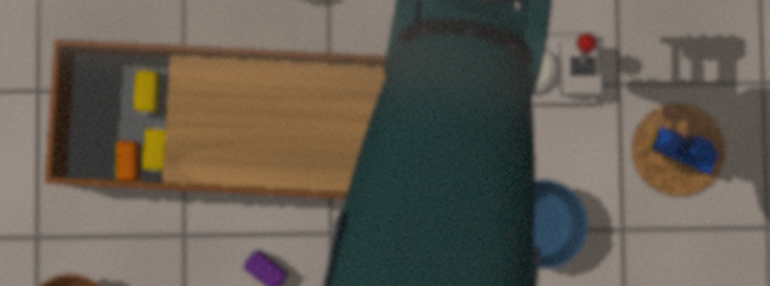

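The brush stands upright on the mat, base near (95,358). The scraps are in the tray, the board is bare, and the light is still on with its tip at (249,380). Now I switch it off from the +x side.

```bash
python3 - <<'E'
from h import *
env.movep([665,-267,200],ori(0)); env.movel([665,-267,66],speed=150)
for i in range(4):
    hit=env.movel([566,-267,66],speed=45,contact_N=16); ob=env.get_obs(); print(hit,ob["tool_pos"],ob["contact_force"],ob["t"])
    if not hit or ob["tool_pos"][0]<589: break
p=ob["tool_pos"]
env.movel([p[0]+30,p[1],66]); env.movel([p[0]+30,p[1],220],speed=250); env.movep([640,0,320],ori(0))
r=snap("scene"); save(r,"off.png",(110,230,290,360),4); print(env.get_obs()["t"])
E
```

```text
True [ 590.87428777 -267.27883157   66.18869415] [ 6.58386824 -0.70487955  1.07988564] 66.0167
True [ 590.95542762 -267.59770498   66.58608075] [ 6.2975236  -0.48691112 -1.36619289] 66.25
True [ 590.9989989  -267.92649314   66.94111779] [ 6.19127782  1.07895485 -0.64203796] 66.4833
True [ 591.05119713 -268.17893466   67.25889362] [ 6.31416675  0.32696083 -0.81955618] 66.7167
68.9917
```

View pics/off.png

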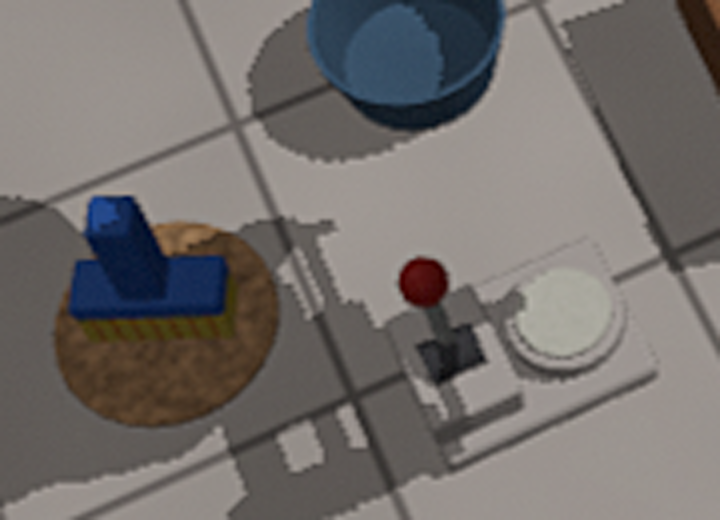

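The tip is back at its starting pixel (216,300.5), so the light is off. The brush stands mid-mat and the ramekin is upright.

```bash
python3 -c "
from h import *
print(env.job_done())"
```

```text
the job is handed in; nothing more can be done
None
```

I finished the whole job in the order asked and handed it in at about 69 s of the 184 s allowed; the hand-in returned no verdict, so the result is by my own camera checks.

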